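# Pack the small objective tub and shut the case

## Robot

A 7-joint arm with a two-finger parallel gripper is mounted at the origin on a cart in front of the work surface, level with it; the furniture and walls round the work are solid. World frame = base frame: x ahead of the robot, y to its left, z up, the work surface at z = 0. Lengths are in m, angles in rad, forces in N, time in s.
With the tool pointing down it reaches from about 0.4 to 0.85 m from the base axis. Payload 10.4 kg.
Tool frame: the origin (TCP) lies at the very end of the fingers, on their centre line; the grasp point (between the pads) lies 19 mm behind it; x points along the fingers, y is the direction in which the jaws open and shut, and the axes are right-handed (so a half turn about x gives the same grasp; the last joint's range is limited). The gripper opens to 87 mm and grips with 3 to 60 N. Pads are 19 mm wide; open, the fingers measure 117 mm over their backs; the gripper's body (75 mm by 190 mm) begins 51 mm behind the grasp point.
Start: joints at [1.308, 0.332, -0.065, 1.46, 0.022, 1.35, -0.088], TCP at [0.148, -0.607, 0.223] pointing down, gripper open.
Joint ranges: [-2.6, 2.6], [-0.5, 2.12], [-1.47, 1.34], [0.16, 2.42], [-1.27, 4.41], [0.06, 2.06], [-2.6, 2.6]. Speed limits (rad/s): [2.22, 2.22, 2.79, 2.79, 3.14, 3.14, 3.14].

## Interface

Orientations are given as a rotation vector (axis times angle).
In Python, from plant import ctrl, snapshot gives the robot as it stands.
- The arm moves only by the shell command python3 -m creep 'ROWS' [FORCE]. ROWS is a JSON object of lists of equal length, an entry for each row: "delta_pos": the shift along the tool's x, y, z in mm, a list of three; "spin": the turn about the tool's x in rad; "gripper": the opening, from -1 (shut) to 1 (fully open). In form: {"delta_pos": [[x, y, z], ...], "spin": [spin, ...], "gripper": [gripper, ...]}. A call has exactly 5 rows; each row shifts and turns the commanded pose from where the row before left it, along the tool's axes as they then stand; what a row does not reach is not made up. A row lasts 1/12 s, in which the tool goes at most 41.7 mm and 7.16 degrees, less where a joint would pass 70% of its speed; a pose out of reach is approached as far as the arm can. A call is refused whole if a number of a shift passes 41.7 or a number of a turn 0.125, either way. A call with a gripper value outside its range is refused whole. The fingers move at their own pace and stop on an object; FORCE is the grip in N (left out, the last holds). Time passes only in rows, so rows that do not move let the fingers close, or fill a call up. It gives the time, the measured TCP pose, the force and the opening at its end, in the units of the state.
- ctrl.state(): the state, without advancing time (a new reading comes with each control period).
- snapshot(name): name is "scene" or "side" or "wrist"; returns a dict with "img" (420x560x3 uint8, red, green, blue), "camera_matrix" (3x3 intrinsics, pixels), "D" ([k1, k2, p1, p2, k3] as OpenCV has them; the pictures are not rectified), "camera_from_world" (4x4, takes a point from world to camera coordinates); the wrist camera has in their place "T_tool_cam" (4x4, takes a point from camera to tool coordinates, whose origin is the TCP and whose axes are the tool frame's). Camera axes: x right, y down, z forward; pixel columns grow to the right and rows downward; lengths in m; the calibration is good to about 2 mm. A picture is of the moment at which its call begins: read the wrist's pose just before it. There is no depth.
- ctrl.hand_in(): hands the job in, once; it reports no verdict.
The state is a dict: "time": time; "joints": joint angles; "joint_velocities": joint speeds; "tau": joint torques, N m; "tcp_pos": TCP position; "tool_rot": TCP orientation; "wrist_force": force on the tool from outside, world axes, zero at the start; "moment": the same for the moment, N m; "grip_width": finger opening in m.
Only numpy, scipy, OpenCV 4.12 (cv2) and the standard library are available. Lean on these libraries where they do the work, as an engineer would, in place of code of your own. Each camera call takes 0.05 s, during which the arm holds its last target. There are 200 camera calls.

## Task

Two screw-top tubs for microscope objectives stand on the bench. Stand the smaller one upright in the round pocket in the foam of the open case, then close the case's hinged lid fully. Leave the larger tub where it stands.

Things in the scene. Friction and masses are not known exactly. Their poses are not given: they have to be found in the camera images.
- small_tub: The smaller of two round screw-top objective tubs, loose, standing upright: white body 30 mm in diameter up to 22 mm high, black ribbed cap 33 mm in diameter from 22 mm to the top at 36 mm. About 0.09 kg. Origin at the centre of its underside, z up.
- large_tub: The larger objective tub, all black, 37 mm in diameter, 42 mm high, loose, standing upright; origin at the centre of its underside. To be left alone. (A vial 28 mm in diameter and 63 mm high stands in the same row, 80 mm or more from its neighbour.)
- case: Grey plastic equipment case, 90 mm (its x) by 130 mm (its y), fixed to the bench, its lid open. The walls' rim is at z = 30 mm, the foam's top at z = 26 mm. Origin at the centre of its underside, z up; its front is its -x side, with two steel latches (turned roughly towards the robot), the hinge runs along its far +x side.
- pocket (a point): Centre of the floor of the round pocket in the case's foam: 60 mm in diameter, 14 mm deep, floor at z = 12 mm, so the small tub's top comes to z = 48 mm, clear of the shut lid. It lies at case x = -4 mm, y = -16 mm. (The narrow slot beside it is not for the tub.) Axes as the case's.
- case_lid (a joint): Hinge of the case's lid, rad: 0 = shut, grows as it opens, stop at 1.8. Hinge line parallel to the case's y axis, at case x = +45 mm, z = 30 mm. The lid is light and slight hinge friction (about 0.4 N at its front edge) keeps it at any angle: it does not fall shut by itself and must be pushed all the way down.
- lid_edge (a point): Middle of the lid's free (front) edge, on its flat outer face, 90 mm from the hinge line. The lid is an upturned tray with 3 mm walls, 130 mm along the case's y, 28 mm deep. Shut, its flat top is at z = 58 mm. Standing upright (1.57) its hollow side faces the robot, its flat back is at case x = +73 mm and its free edge at z = 120 mm.

How it is judged:
By the outcome, as a careful person would: the job done as asked, in the order asked, and still so for the second after the job is handed in, with the robot touching nothing.
It also fails if it takes over 58 s, if anything falls off the work surface, if the arm or the gripper's body presses on something with over 40 N, if the wrist force passes 120 N, or if a joint passes its speed limit or range.

## Working session

There is one attempt and no reset: what is moved stays moved. The work goes in short steps, Python scripts to look and compute and a shell command to move; the robot and the scene stay as the last step left them, time stands still between calls to the robot, and variables do not carry over. Pictures are saved under pics/ and viewed, about 8 in all and at most 12, crops included, and the job is handed in when it is done.

```bash
ls; mkdir -p pics; cat > h.py <<'E'
import numpy as np, cv2
from scipy.spatial.transform import Rotation as R
from plant import ctrl, snapshot
def ray(s,uv,st=None):
    p=cv2.undistortPoints(np.array([[uv]],float),np.array(s["camera_matrix"]),np.array(s["D"])).ravel()
    d=np.array([p[0],p[1],1.])
    if "camera_from_world" in s: T=np.linalg.inv(np.array(s["camera_from_world"]))
    else:
        W=np.eye(4);W[:3,:3]=R.from_rotvec(st["tool_rot"]).as_matrix();W[:3,3]=st["tcp_pos"];T=W@np.array(s["T_tool_cam"])
    return T[:3,3],T[:3,:3]@d
def onz(s,uv,z,st=None):
    o,d=ray(s,uv,st); return o+d*(z-o[2])/d[2]
def save(s,n): cv2.imwrite(f"pics/{n}.png",s["img"][:,:,::-1])
E
python3 - <<'E'
from h import *
import pickle
st=ctrl.state();print(st["time"],st["tcp_pos"],st["tool_rot"],R.from_rotvec(st["tool_rot"]).as_matrix().round(2),st["wrist_force"])
a=snapshot("scene");b=snapshot("side")
pickle.dump((a,b),open("ab.pkl","wb"))
save(a,"scene0");save(b,"side0")
E
```

```text
pics
0.0 [ 0.14831645 -0.60671973  0.22173598] [ 2.09443879  0.25391252 -2.09502489] [[-0.    0.24 -0.97]
 [ 0.   -0.97 -0.24]
 [-1.   -0.    0.  ]] [0.44990303 0.69258887 0.66754267]
```

View pics/scene0.png

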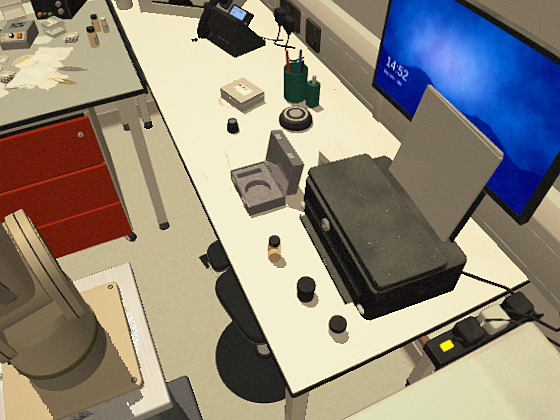

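View pics/side0.png

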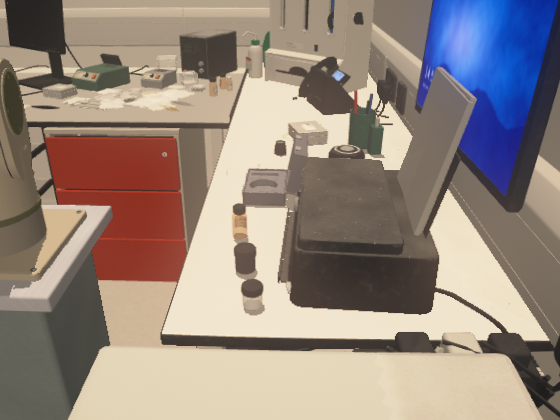

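The scene view has the vial at (274,249), the large tub at (306,289) and the small tub at (337,326). The case is around (265,185) with its lid roughly upright. The side view has the small tub, white below a black cap, at (252,295). A printer stands just behind the row.

```bash
python3 - <<'E'
from h import *
import pickle
a,b=pickle.load(open("ab.pkl","rb"))
for n,s,c in (("scene",a,[(306,289),(337,326)]),("side",b,[(245,258),(252,295)])):
    g=cv2.cvtColor(s["img"],cv2.COLOR_RGB2GRAY)
    for u,v in c:
        x0,y0=u-22,v-22; m=(g[y0:v+22,x0:u+22]<75).astype(np.uint8)
        k,l,stt,cen=cv2.connectedComponentsWithStats(m)
        i=1+np.argmin(np.hypot(*(cen[1:]-22).T)-0.05*stt[1:,4])
        bb=stt[i][:4]+[x0,y0,0,0];print(n,(u,v),bb,cen[i]+[x0,y0],stt[i][4])
        for z in (0.021,0.029): print(z,onz(s,cen[i]+[x0,y0],z).round(4))
# case rim approx points
for n,s,p in (("scene",a,[(231,177),(246,214)]),("side",b,[(244,204)])):
    for q in p: print(n,q,onz(s,q,.0).round(3),onz(s,q,.03).round(3))
print(onz(a,(300,235),0),onz(a,(360,310),0))
def crop(s,x,y,w,h,f): return cv2.resize(s["img"][y:y+h,x:x+w,::-1],(w*f,h*f),interpolation=cv2.INTER_CUBIC)
c=np.hstack([crop(a,215,120,100,100,4),crop(b,225,120,100,100,4)])
d=np.hstack([crop(a,280,260,100,50+50,4)[:],crop(b,225,230,100,100,4)])
cv2.imwrite("pics/c1.png",cv2.resize(np.vstack([c,d]),(600,600),interpolation=cv2.INTER_AREA))
E
```

```text
scene (306, 289) [297 277  18  26] [305.4921875 288.8828125] 384
0.021 [ 0.4533 -0.0633  0.021 ]
0.029 [ 0.4507 -0.0675  0.029 ]
scene (337, 326) [329 316  18  18] [337.396 324.152] 250
0.021 [ 0.4729 -0.1557  0.021 ]
0.029 [ 0.4702 -0.1589  0.029 ]Traceback (most recent call last):
  File "<stdin>", line 9, in <module>
    return _wrapfunc(a, 'argmin', axis=axis, out=out, **kwds)
    return bound(*args, **kwds)
ValueError: attempt to get argmin of an empty sequence
```

```bash
python3 - <<'E'
from h import *
import pickle
a,b=pickle.load(open("ab.pkl","rb"))
g=cv2.cvtColor(b["img"],cv2.COLOR_RGB2GRAY)
for (u,v) in [(245,253),(252,287)]:
    x0,y0=u-16,v-16; p=g[y0:v+16,x0:u+16]; m=(p<105).astype(np.uint8)
    k,l,stt,cen=cv2.connectedComponentsWithStats(m)
    i=1+np.argmax(stt[1:,4]) if k>1 else 0
    q=cen[i]+[x0,y0];print("side",p.min(),stt[i][:4]+[x0,y0,0,0],q,[onz(b,q,z).round(4) for z in (.021,.029)])
for n,s,p in (("scene",a,[(231,177),(246,214),(293,193)]),("side",b,[(244,204),(288,204),(248,171)])):
    for q in p: print(n,q,onz(s,q,.0).round(3),onz(s,q,.03).round(3))
print("printer",onz(a,(300,235),0),onz(a,(360,310),0))
def crop(s,x,y,w,h,f): return cv2.resize(s["img"][y:y+h,x:x+w,::-1],(w*f,h*f),interpolation=cv2.INTER_CUBIC)
cv2.imwrite("pics/c1.png",np.hstack([crop(a,222,120,100,100,4),crop(b,230,120,100,100,4)]))
E
```

```text
side 81 [234 243  22  26] [244.77439024 255.80284553] [array([ 0.4502, -0.0595,  0.021 ]), array([ 0.4513, -0.0718,  0.029 ])]
side 76 [242 279  21  18] [251.7961165  287.90938511] [array([ 0.4676, -0.1488,  0.021 ]), array([ 0.4683, -0.1595,  0.029 ])]
scene (231, 177) [0.436 0.309 0.   ] [0.428 0.28  0.03 ]
scene (246, 214) [ 0.425  0.182 -0.   ] [0.417 0.157 0.03 ]
scene (293, 193) [0.552 0.197 0.   ] [0.539 0.172 0.03 ]
side (244, 204) [0.431 0.174 0.   ] [0.436 0.115 0.03 ]
side (288, 204) [0.524 0.178 0.   ] [0.523 0.119 0.03 ]
side (248, 171) [0.427 0.353 0.   ] [0.432 0.282 0.03 ]
printer [ 5.10861607e-01  7.56699551e-02 -1.11022302e-16] [ 5.35029280e-01 -1.39334468e-01  1.11022302e-16]
```

View pics/c1.png

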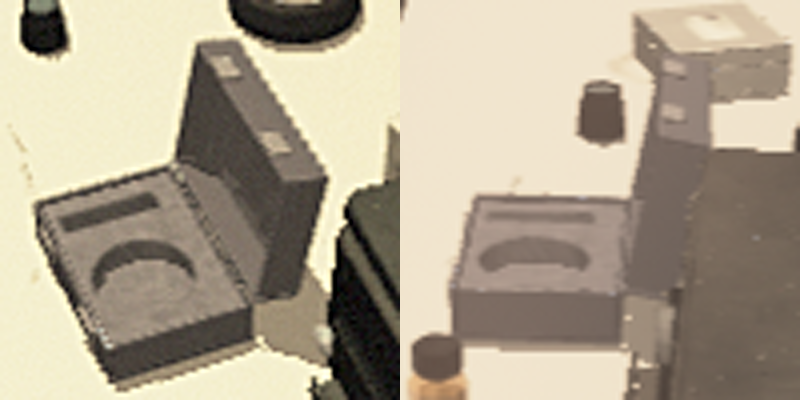

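Small tub at about (0.469, -0.159), and both views agree. The crop shows the rim corners clearly, the pocket towards -y and the lid a little past upright. Next I compute the case pose, the printer clearance and the camera mount.

```bash
python3 - <<'E'
from h import *
import pickle
a,b=pickle.load(open("ab.pkl","rb"))
A=lambda u,v:(222+u/4,120+v/4); B=lambda u,v:(130+u/4,120+v/4)
def tri(p,q):
    o1,d1=ray(a,p);o2,d2=ray(b,q);t,*_=np.linalg.lstsq(np.c_[d1,-d2],o2-o1,rcond=None)
    x,y=o1+t[0]*d1,o2+t[1]*d2; return ((x+y)/2).round(4),np.linalg.norm(x-y).round(4)
for n,p,q in (("FL",(38,205),(472,197)),("FR",(108,345),(450,290)),("BR",(250,308),(630,293)),
   ("lidR_free",(327,180),(711,145)),("lidL_free",(240,42),(708,50)),("lidinL",(197,42),(655,40)),("lidinR",(285,190),(655,137))):
    print(n,onz(a,A(*p),.03)[:2].round(4),onz(b,B(*q),.03)[:2].round(4),tri(A(*p),B(*q)))
for n,p,q in (("pocketL",(92,275),(478,252)),("pocketR",(195,275),(590,252)),("slotFL",(60,218),(483,212))):
    print(n,onz(a,A(*p),.026)[:2].round(4),onz(b,B(*q),.026)[:2].round(4))
print("printer side", onz(b,(296,300),0),onz(b,(300,225),.12), onz(b,(303,190),.15),tri((308,165),(302,165)))
st=ctrl.state();s=snapshot("wrist");save(s,"w0");print(np.array(s["T_tool_cam"]).round(3),s["camera_matrix"])
E
```

```text
FL [0.4357 0.2975] [0.4315 0.2928] (array([0.4332, 0.2951, 0.0305]), np.float64(0.0047))
FR [0.4316 0.1754] [0.4286 0.1681] (array([0.43  , 0.1752, 0.0281]), np.float64(0.0047))
BR [0.5159 0.1683] [0.5224 0.1682] (array([0.5204, 0.1738, 0.0256]), np.float64(0.0052))
lidR_free [0.6039 0.2458] [0.5728 0.3809] (array([0.561 , 0.1679, 0.1128]), np.float64(0.0008))
lidL_free [0.6114 0.3886] [0.5778 0.5626] (array([0.5629, 0.2839, 0.1231]), np.float64(0.0022))
lidinL [0.5856 0.4002] [0.541  0.5828] (array([0.5351, 0.2854, 0.1291]), np.float64(0.0017))
lidinR [0.5767 0.2483] [0.5385 0.393 ] (array([0.5332, 0.1643, 0.1184]), np.float64(0.0005))
pocketL [0.4449 0.2334] [0.4394 0.2252]
pocketR [0.4995 0.2087] [0.5007 0.2276]
slotFL [0.4449 0.2856] [0.4386 0.2805]
printer side [ 0.53554705 -0.14909457  0.        ] [ 0.53827677 -0.12655595  0.12      ] [ 0.5433217  -0.06961826  0.15      ] (array([0.5594, 0.1607, 0.1056]), np.float64(0.0247))
[[-0.    -0.264  0.965 -0.162]
 [ 1.    -0.001 -0.    -0.001]
 [ 0.001  0.965  0.264 -0.073]
 [ 0.     0.     0.     1.   ]] [[356.96224982   0.         279.40935284]
 [  0.         356.96224982 201.93975099]
 [  0.           0.           1.        ]]
```

```bash
python3 - <<'E'
from h import *
import pickle
a,b=pickle.load(open("ab.pkl","rb"))
for z in (0,.05,.1,.15,.2):
    P=np.array([[.536,-.149,z]]); o=[]
    for s in (a,b):
        T=np.array(s["camera_from_world"]); o.append(cv2.projectPoints(P,cv2.Rodrigues(T[:3,:3])[0],T[:3,3],np.array(s["camera_matrix"]),np.array(s["D"]))[0].ravel().round())
    print(z,o)
E
python3 -m creep '{"delta_pos":[[0,0,0],[0,0,0],[0,0,0],[0,0,0],[0,0,0]],"spin":[0.1,0,0,0,0],"gripper":[1,1,1,1,1]}' 20
python3 -c "
from h import *
s=ctrl.state();print(s['joints'],R.from_rotvec(s['tool_rot']).as_matrix().round(3))"
```

```text
0 [array([363., 314.]), array([296., 300.])]
0.05 [array([367., 301.]), array([297., 273.])]
0.1 [array([371., 286.]), array([298., 245.])]
0.15 [array([376., 271.]), array([299., 214.])]
0.2 [array([381., 253.]), array([301., 182.])]
time: 0.57
tcp_pos: [0.1485, -0.6071, 0.2225]
tool_rot: [2.148, 0.153, -2.148]
wrist_force: [0.2, 0.1, -0.0]
grip_width: 0.0868
[ 1.29812134  0.33173991 -0.05157957  1.4608386   0.01721579  1.34955046
 -0.1835128 ] [[-0.     0.141 -0.99 ]
 [ 0.    -0.99  -0.141]
 [-1.    -0.     0.   ]]
```

View pics/w0.png

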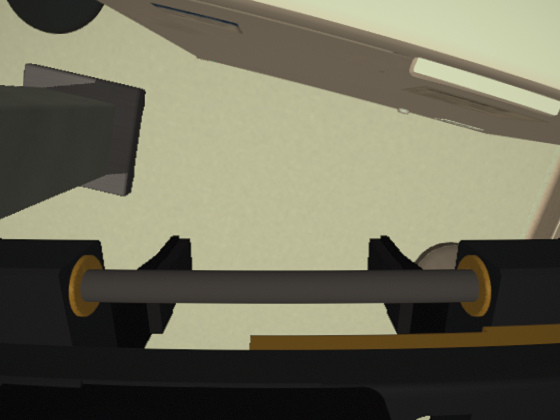

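The wrist view shows the open fingers with nothing near. The printer's top comes out at about 0.11 m, and the body and camera clear it. I move above the small tub.

```bash

python3 -m creep '{"delta_pos":[[4,-20,-19],[5,-27,-26],[5,-27,-26],[5,-27,-26],[5,-27,-26]],"spin":[0,0,0,0,0],"gripper":[1,1,1,1,1]}' 20
python3 -m creep '{"delta_pos":[[5,-27,-26],[5,-27,-26],[5,-27,-26],[5,-27,-26],[5,-27,-26]],"spin":[0,0,0,0,0],"gripper":[1,1,1,1,1]}' 20
python3 -m creep '{"delta_pos":[[5,-27,-26],[5,-27,-26],[5,-27,-26],[5,-27,-25],[5,0,0]],"spin":[0,0,0,0,0],"gripper":[1,1,1,1,1]}' 20
python3 - <<'E'
from h import *
st=ctrl.state();s=snapshot("wrist");save(s,"w1");print(st["tcp_pos"],R.from_rotvec(st["tool_rot"]).as_matrix().round(3))
import pickle;pickle.dump((st,s),open("w1.pkl","wb"))
E
```

```text
time: 0.98
tcp_pos: [0.2531, -0.4617, 0.1984]
tool_rot: [2.148, 0.151, -2.148]
wrist_force: [-0.3, -0.7, 0.4]
grip_width: 0.0869
time: 1.4
tcp_pos: [0.3631, -0.3099, 0.1736]
tool_rot: [2.148, 0.151, -2.147]
wrist_force: [1.7, -0.1, 0.1]
grip_width: 0.0869
time: 1.82
tcp_pos: [0.4532, -0.1832, 0.1489]
tool_rot: [2.147, 0.163, -2.141]
wrist_force: [-0.8, 0.6, -0.7]
grip_width: 0.0871
[ 0.45317931 -0.18324463  0.14892553] [[ 0.003  0.15  -0.989]
 [ 0.002 -0.989 -0.15 ]
 [-1.    -0.001 -0.003]]
```

View pics/w1.png

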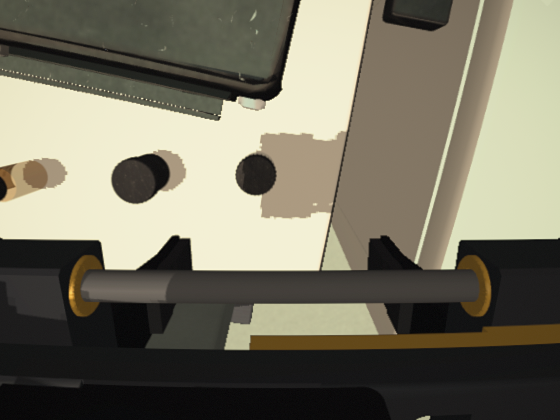

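Small tub cap at (256,174), large tub at (135,180); the small tub is between the jaws but a little off. Measuring the cap's top disc.

```bash
cat >> h.py <<'E'
def blob(s,box,thr):
    x0,y0,x1,y1=box; g=cv2.cvtColor(s["img"],cv2.COLOR_RGB2GRAY)[y0:y1,x0:x1]
    k,l,t,c=cv2.connectedComponentsWithStats((g<thr).astype(np.uint8)); i=1+np.argmax(t[1:,4])
    return t[i][:4]+[x0,y0,0,0],c[i]+[x0,y0]
def totool(st,P): return R.from_rotvec(st["tool_rot"]).as_matrix().T@(np.array(P)-st["tcp_pos"])*1000
E
python3 - <<'E'
from h import *
import pickle
st,s=pickle.load(open("w1.pkl","rb"))
for box,z in (((230,145,285,205),.034),((100,140,165,210),.036)):
    bb,c=blob(s,box,75);P=onz(s,c,z,st);print(bb,c,P,totool(st,P))
    e=[onz(s,(bb[0]+k,c[1]),z,st) for k in(0,bb[2])];print("dia",np.linalg.norm(e[0]-e[1]))
print(ctrl.state()["tcp_pos"])
E
```

```text
[236 154  40  41] [255.82488114 174.22028526] [ 0.47005018 -0.16074073  0.034     ] [115.0110911  -19.57190146 -19.70578546]
dia 0.031504296002051436
[112 154  53  49] [138.98814229 177.54249012] [ 0.4542419 -0.0695225  0.036    ] [ 113.13030246 -112.13111079  -17.72499893]
dia 0.0428765970221614
[ 0.45081046 -0.18639772  0.14768141]
```

```bash

python3 -m creep '{"delta_pos":[[10,-11,-11],[15,-12,-11],[20,0,0],[0,0,0],[0,0,0]],"spin":[0,0,0,0,0],"gripper":[1,1,1,1,1]}' 20
python3 - <<'E'
from h import *
st=ctrl.state();s=snapshot("wrist");save(s,"w2")
bb,c=blob(s,(225,140,345,250),60);P=onz(s,c,.034,st);print(st["tcp_pos"],R.from_rotvec(st["tool_rot"]).as_matrix().round(3)[:2],bb,c,P,totool(st,P))
E
```

```text
time: 2.28
tcp_pos: [0.4668, -0.1651, 0.1032]
tool_rot: [2.147, 0.151, -2.151]
wrist_force: [0.2, -0.7, 0.7]
grip_width: 0.0872
[ 0.46682635 -0.16510047  0.1032107 ] [[-0.002  0.139 -0.99 ]
 [ 0.    -0.99  -0.139]] [251 186  47  47] [274.05368361 209.1536265 ] [ 0.47054012 -0.15982946  0.034     ] [69.20512419 -4.65758746 -4.54467672]
```

View pics/w2.png

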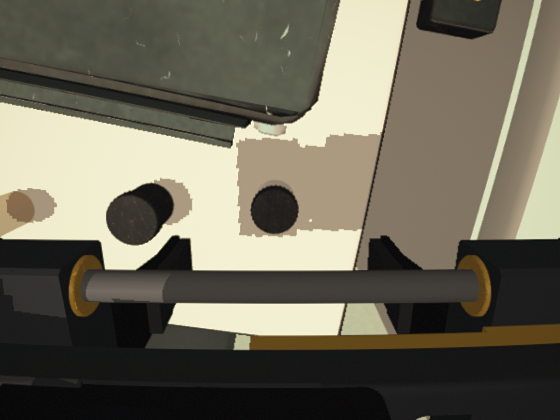

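Cap at (274,209), consistent with the earlier fixes. I correct y and z and descend to TCP z of about 16 mm, to grip the cap only.

```bash

python3 -m creep '{"delta_pos":[[10,-4.7,-4.2],[20,0,0],[25,0,0],[20,0,0],[0,0,0]],"spin":[0,0,0,0,0],"gripper":[1,1,1,1,1]}' 20
python3 -c "
from h import *
s=ctrl.state();print(totool(s,[.4703,-.16,.016]))"
```

```text
time: 2.75
tcp_pos: [0.4693, -0.1587, 0.0256]
tool_rot: [2.146, 0.152, -2.154]
wrist_force: [-1.2, -0.4, -0.3]
grip_width: 0.087
[ 9.56747361  1.45393781 -0.82852417]
```

```bash

python3 -m creep '{"delta_pos":[[9.5,1,-0.5],[0,0,0],[0,0,0],[0,0,0],[0,0,0]],"spin":[0,0,0,0,0],"gripper":[1,1,-0.3,-0.3,-0.3]}' 20
python3 -m creep '{"delta_pos":[[0,0,0],[0,0,0],[0,0,0],[0,0,0],[0,0,0]],"spin":[0,0,0,0,0],"gripper":[-1,-1,-1,-1,-1]}' 20
python3 -m creep '{"delta_pos":[[0,0,0],[0,0,0],[0,0,0],[0,0,0],[0,0,0]],"spin":[0,0,0,0,0],"gripper":[-1,-1,-1,-1,-1]}' 20
```

```text
time: 3.17
tcp_pos: [0.4727, -0.1603, 0.02]
tool_rot: [2.15, 0.149, -2.147]
wrist_force: [0.6, -0.1, -0.5]
grip_width: 0.0743
time: 3.58
tcp_pos: [0.472, -0.16, 0.0191]
tool_rot: [2.149, 0.15, -2.149]
wrist_force: [-0.5, 0.3, -1.0]
grip_width: 0.0415
time: 4.0
tcp_pos: [0.472, -0.16, 0.0191]
tool_rot: [2.149, 0.15, -2.149]
wrist_force: [-0.3, -1.0, -0.1]
grip_width: 0.0311
```

```bash

python3 -m creep '{"delta_pos":[[0,0,0],[0,0,0],[-10,0,0],[-15,0,0],[-15,0,0]],"spin":[0,0,0,0,0],"gripper":[-1,-1,-1,-1,-1]}' 25
python3 -m creep '{"delta_pos":[[-20,0,0],[-25,0,0],[-25,0,0],[-20,0,0],[0,0,0]],"spin":[0,0,0,0,0],"gripper":[-1,-1,-1,-1,-1]}' 25
python3 - <<'E'
from h import *
st=ctrl.state();s=snapshot("wrist");save(s,"w3");b=snapshot("side");print(st["tcp_pos"],st["grip_width"])
x=b["img"][150:330,200:320,::-1]
cv2.imwrite("pics/v3.png",np.hstack([s["img"][:,:,::-1][100:340,100:460],cv2.resize(x,(160,240))]))
E
```

```text
time: 4.42
tcp_pos: [0.4716, -0.1598, 0.0598]
tool_rot: [2.148, 0.151, -2.15]
wrist_force: [-0.4, -1.0, 0.0]
grip_width: 0.031
time: 4.83
tcp_pos: [0.4741, -0.1604, 0.1538]
tool_rot: [2.154, 0.147, -2.141]
wrist_force: [2.4, -0.6, -1.1]
grip_width: 0.0308
[ 0.47411131 -0.16043109  0.15380585] 0.030839143406396145
```

View pics/v3.png

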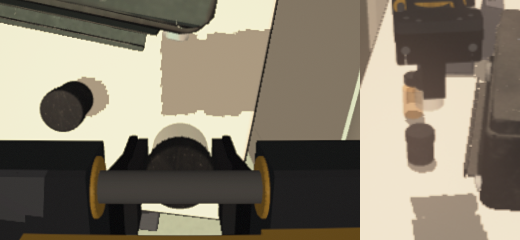

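The tub is held, with the cap between the jaws and about 1 N of weight on the wrist; the large tub is undisturbed. I turn the jaws along the case's y and carry it over the pocket.

```bash

python3 -m creep '{"delta_pos":[[0,0,0],[0,0,0],[0,-10,0],[0,-22,0],[0,-32,0]],"spin":[0.085,0.085,0,0,0],"gripper":[-1,-1,-1,-1,-1]}' 25
python3 -m creep '{"delta_pos":[[0,-34,0],[0,-34,0],[0,-34,0],[0,-34,0],[0,-34,0]],"spin":[0,0,0,0,0],"gripper":[-1,-1,-1,-1,-1]}' 25
python3 -m creep '{"delta_pos":[[0,-34,0],[0,-30,0],[0,-20,0],[0,-10,0],[0,0,0]],"spin":[0,0,0,0,0],"gripper":[-1,-1,-1,-1,-1]}' 25
python3 - <<'E'
from h import *
st=ctrl.state();s=snapshot("wrist");save(s,"w4");print(st["tcp_pos"],st["grip_width"],R.from_rotvec(st["tool_rot"]).as_matrix().round(3)[:2],st["joints"])
import pickle;pickle.dump((st,s),open("w4.pkl","wb"))
E
```

```text
time: 5.35
tcp_pos: [0.473, -0.0967, 0.148]
tool_rot: [-2.204, 0.034, 2.208]
wrist_force: [1.4, 0.3, -0.4]
grip_width: 0.0311
time: 5.77
tcp_pos: [0.4779, 0.0762, 0.1484]
tool_rot: [-2.207, 0.03, 2.209]
wrist_force: [0.7, -0.5, -0.3]
grip_width: 0.0311
time: 6.18
tcp_pos: [0.4808, 0.1704, 0.1485]
tool_rot: [-2.207, 0.026, 2.21]
wrist_force: [0.3, 0.1, -1.2]
grip_width: 0.0311
[0.48077727 0.17044992 0.14848031] 0.031139501616143674 [[-0.001 -0.024 -1.   ]
 [ 0.001 -1.     0.024]] [ 0.25560102  0.21361639 -0.75583833  1.82327788  0.1573333   1.16703886
 -2.14620717]
```

View pics/w4.png

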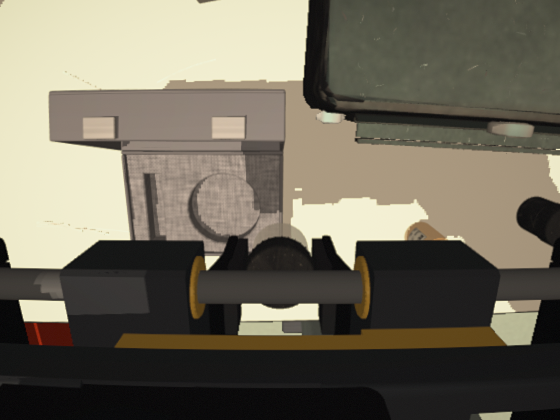

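The case is square to the tool. The pocket is at about (226,206) with the back rim at row 152, and the tub hangs to the right of it. The printer corner is near the lid's -y end.

```bash
python3 - <<'E'
from h import *
import pickle
st,s=pickle.load(open("w4.pkl","rb"))
for n,p,z in (("BL",(124,152),.03),("BR",(284,152),.03),("midL",(129,210),.03),("midR",(284,210),.03),("pL",(191,206),.026),("pR",(262,206),.026),("ptop",(226,173),.026),
  ("lidtopL",(50,93),.12),("lidtopR",(285,90),.12),("lidfreeInL",(50,142),.12),("lidfreeInR",(285,140),.12)):
    P=onz(s,p,z,st);print(n,P.round(4),totool(st,P).round(1))
a=snapshot("scene")
g=s["img"][140:260,110:300,::-1];cv2.imwrite("pics/c4.png",cv2.resize(cv2.convertScaleAbs(g,alpha=1.6),None,fx=4,fy=4,interpolation=cv2.INTER_CUBIC))
print(ctrl.state()["tcp_pos"])
E
```

```text
BL [0.5208 0.2941 0.03  ] [ 118.5 -124.5  -37.2]
BR [0.5171 0.1672 0.03  ] [118.4   2.5 -36.6]
midL [0.4728 0.2965 0.03  ] [ 118.6 -125.8   10.9]
midR [0.4697 0.1682 0.03  ] [118.5   2.6  10.9]
pL [0.4739 0.2453 0.026 ] [122.6 -74.6   8.6]
pR [0.4724 0.1863 0.026 ] [122.5 -15.5   8.6]
ptop [0.5008 0.2144 0.026 ] [122.5 -44.3 -19.2]
lidtopL [0.5638 0.2904 0.12  ] [  28.5 -121.9  -80.2]
lidtopR [0.5605 0.1668 0.12  ] [ 28.4   1.8 -79.9]
lidfreeInL [0.5382 0.2949 0.12  ] [  28.5 -125.8  -54.5]
lidfreeInR [0.5351 0.1673 0.12  ] [ 28.4   1.8 -54.4]
[0.48158296 0.16693472 0.14846072]
```

View pics/c4.png

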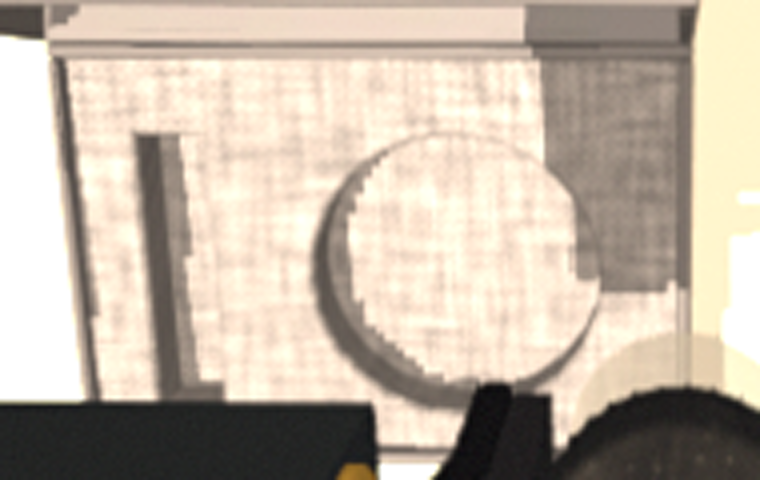

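```bash

python3 -m creep '{"delta_pos":[[0,-15,4],[0,-19,4],[0,-15,2],[10,0,0],[20,0,0]],"spin":[0,0,0,0,0],"gripper":[-1,-1,-1,-1,-1]}' 25
python3 -m creep '{"delta_pos":[[20,0,0],[20,0,0],[15,0,0],[0,0,0],[0,0,0]],"spin":[0,0,0,0,0],"gripper":[-1,-1,-1,-1,-1]}' 25
python3 -c "
from h import *
s=ctrl.state();print(totool(s,[.4725,.216,.031]),s['grip_width'])"
```

```text
time: 6.7
tcp_pos: [0.4749, 0.2166, 0.1201]
tool_rot: [-2.21, 0.033, 2.202]
wrist_force: [0.5, -0.2, -1.4]
grip_width: 0.0307
time: 7.12
tcp_pos: [0.4733, 0.2152, 0.0634]
tool_rot: [-2.204, 0.036, 2.208]
wrist_force: [0.8, 0.1, -0.3]
grip_width: 0.031
[32.38481449 -0.8251191   0.73654148] 0.030976408972039498
```

```bash

python3 -m creep '{"delta_pos":[[10,0,0],[8,0,0],[6,0,0],[4,0,0],[0,0,0]],"spin":[0,0,0,0,0],"gripper":[-1,-1,-1,-1,-1]}' 25
python3 -m creep '{"delta_pos":[[2,0,0],[1,0,0],[0,0,0],[0,0,0],[0,0,0]],"spin":[0,0,0,0,0],"gripper":[-1,-1,-1,-1,-1]}' 25
python3 - <<'E'
from h import *
b=snapshot("side");a=snapshot("scene")
cv2.imwrite("pics/c5.png",np.hstack([cv2.resize(s["img"][130:220,x:x+100,::-1],None,fx=4,fy=4) for s,x in((a,222),(b,225))]))
E
```

```text
time: 7.53
tcp_pos: [0.4729, 0.2169, 0.0351]
tool_rot: [-2.205, 0.034, 2.208]
wrist_force: [0.1, 0.4, -1.1]
grip_width: 0.0309
time: 7.95
tcp_pos: [0.4736, 0.2172, 0.0332]
tool_rot: [-2.207, 0.033, 2.206]
wrist_force: [0.1, 0.1, -1.4]
grip_width: 0.0312
```

View pics/c5.png

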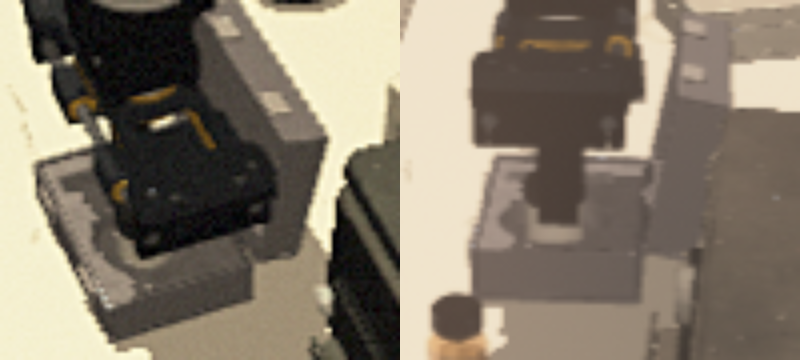

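Fingers and tub are over the pocket, clear of the lid. I lower it onto the floor in 1 mm steps, watching the force.

```bash

python3 -m creep '{"delta_pos":[[1,0,0],[0,0,0],[0,0,0],[0,0,0],[0,0,0]],"spin":[0,0,0,0,0],"gripper":[-1,-1,-1,-1,-1]}' 25
python3 -m creep '{"delta_pos":[[1,0,0],[0,0,0],[0,0,0],[0,0,0],[0,0,0]],"spin":[0,0,0,0,0],"gripper":[-1,-1,-1,-1,-1]}' 25
```

```text
time: 8.47
tcp_pos: [0.4734, 0.2171, 0.032]
tool_rot: [-2.206, 0.033, 2.206]
wrist_force: [-0.5, -0.0, -1.1]
grip_width: 0.0304
time: 8.88
tcp_pos: [0.4735, 0.2172, 0.0311]
tool_rot: [-2.206, 0.033, 2.206]
wrist_force: [-0.2, -0.8, 0.7]
grip_width: 0.031
```

```bash

python3 -m creep '{"delta_pos":[[0.5,0,0],[0,0,0],[0,0,0],[0,0,0],[0,0,0]],"spin":[0,0,0,0,0],"gripper":[-1,-1,0.05,0.05,0.05]}' 25
python3 -m creep '{"delta_pos":[[0,0,0],[0,0,0],[0,0,0],[0,0,0],[0,0,0]],"spin":[0,0,0,0,0],"gripper":[0.05,0.05,0.05,0.05,0.05]}' 25
python3 -m creep '{"delta_pos":[[-3,0,0],[-6,0,0],[-10,0,0],[-20,0,0],[-20,0,0]],"spin":[0,0,0,0,0],"gripper":[0.05,0.05,0.05,0.05,0.05]}' 25
python3 -m creep '{"delta_pos":[[-25,0,0],[-25,0,0],[-25,0,0],[-25,0,0],[0,0,0]],"spin":[0,0,0,0,0],"gripper":[0.05,0,-0.5,-1,-1]}' 25
python3 - <<'E'
from h import *
st=ctrl.state();s=snapshot("wrist");a=snapshot("scene");b=snapshot("side");import pickle;pickle.dump((st,s,a,b),open("w6.pkl","wb"))
print(st["tcp_pos"],st["grip_width"],st["joints"])
cv2.imwrite("pics/c6.png",np.hstack([cv2.resize(s["img"][60:340,130:450,::-1],(400,350)),cv2.resize(b["img"][115:215,225:325,::-1],(350,350))]))
E
```

```text
time: 9.3
tcp_pos: [0.4733, 0.2171, 0.0304]
tool_rot: [-2.206, 0.033, 2.206]
wrist_force: [0.6, 0.3, 0.1]
grip_width: 0.0421
time: 9.72
tcp_pos: [0.4734, 0.2171, 0.0305]
tool_rot: [-2.206, 0.033, 2.206]
wrist_force: [-0.5, 0.6, 0.6]
grip_width: 0.0455
time: 10.13
tcp_pos: [0.4731, 0.2172, 0.0907]
tool_rot: [-2.206, 0.033, 2.207]
wrist_force: [-0.2, -0.2, -0.2]
grip_width: 0.0458
time: 10.55
tcp_pos: [0.4753, 0.2187, 0.1953]
tool_rot: [-2.213, 0.03, 2.197]
wrist_force: [0.3, 0.5, -0.3]
grip_width: 0.0307
[0.47528554 0.21866259 0.19534157] 0.030694845808440063 [ 0.19524668  0.19857452 -0.79239597  1.73928972  0.15043908  1.25786555
 -2.233332  ]
```

View pics/c6.png

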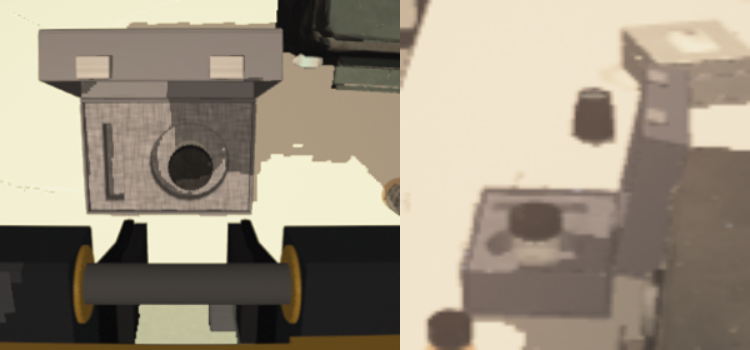

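The tub stands upright in the pocket, with foam visible all round it. Before going behind the lid I check the slanted plate on the printer for clearance.

```bash

python3 -m creep '{"delta_pos":[[0,0,0],[0,0,0],[0,0,0],[0,0,0],[0,0,0]],"spin":[0,0,0,0,0],"gripper":[-1,-1,-1,-1,-1]}' 25
python3 - <<'E'
from h import *
import pickle
st,w,a,b=pickle.load(open("w6.pkl","rb"))
def tri(p,q):
    o1,d1=ray(a,p);o2,d2=ray(b,q);t,*_=np.linalg.lstsq(np.c_[d1,-d2],o2-o1,rcond=None)
    x,y=o1+t[0]*d1,o2+t[1]*d2; return ((x+y)/2).round(3),np.linalg.norm(x-y).round(4)
print(tri((430,86),(436,72)),tri((502,153),(472,98)),tri((455,236),(413,231)),tri((390,165),(400,165)))
f=lambda u,v:(130+u*.8,60+v*.8)
for n,p,z in (("lidoutL",(38,33),.12),("lidoutR",(283,30),.12),("lidinL",(40,80),.12),("lidinR",(280,80),.12),("prn",(277,50),.11),("case BL",(82,100),.03),("BR",(255,100),.03),("FL",(88,212),.03),("FR",(253,212),.03),("cap",(191,167),.048)): print(n,onz(w,f(*p),z,st).round(3))
print(ctrl.state()["tcp_pos"])
E
```

```text
time: 11.12
tcp_pos: [0.4732, 0.2171, 0.1892]
tool_rot: [-2.206, 0.033, 2.207]
wrist_force: [-0.4, -0.6, 0.2]
grip_width: 0.0009
(array([0.769, 0.079, 0.307]), np.float64(0.0107)) (array([ 0.756, -0.127,  0.314]), np.float64(0.0038)) (array([ 0.708, -0.142,  0.13 ]), np.float64(0.0228)) (array([0.722, 0.076, 0.133]), np.float64(0.0069))
lidoutL [0.563 0.294 0.12 ]
lidoutR [0.56  0.168 0.12 ]
lidinL [0.539 0.295 0.12 ]
lidinR [0.535 0.169 0.12 ]
prn [0.55  0.169 0.11 ]
case BL [0.52  0.295 0.03 ]
BR [0.516 0.169 0.03 ]
FL [0.434 0.298 0.03 ]
FR [0.43 0.17 0.03]
cap [0.472 0.217 0.048]
[0.47324025 0.21714082 0.18920877]
```

The plate sits at x > 0.7 and y < 0.08, well clear. Lid back edge is at about x 0.563. I go over and down behind the lid.

```bash

python3 -m creep '{"delta_pos":[[-6,-4,-15],[0,-6,-32],[0,-6,-35],[0,-6,-35],[0,-4,-20]],"spin":[0,0,0,0,0],"gripper":[-1,-1,-1,-1,-1]}' 25
python3 -m creep '{"delta_pos":[[0,0,0],[0,0,0],[20,0,0],[25,0,0],[20,0,0]],"spin":[0,0,0,0,0],"gripper":[-1,-1,-1,-1,-1]}' 25
python3 -m creep '{"delta_pos":[[20,0,0],[8,0,0],[0,0,0],[0,0,0],[0,0,0]],"spin":[0,0,0,0,0],"gripper":[-1,-1,-1,-1,-1]}' 25
```

```text
time: 11.53
tcp_pos: [0.6141, 0.2381, 0.1943]
tool_rot: [-2.205, 0.037, 2.206]
wrist_force: [0.6, 0.3, 0.4]
grip_width: 0.0004
time: 11.95
tcp_pos: [0.61, 0.2391, 0.1297]
tool_rot: [-2.207, 0.033, 2.207]
wrist_force: [-1.2, -0.4, -0.5]
grip_width: 0.0004
time: 12.37
tcp_pos: [0.6116, 0.2395, 0.1043]
tool_rot: [-2.208, 0.032, 2.204]
wrist_force: [0.3, 1.1, -0.5]
grip_width: 0.0
```

```bash

python3 -m creep '{"delta_pos":[[2,0,11],[1,0,11],[1,0,11],[0,0,11],[0,0,10]],"spin":[0,0,0,0,0],"gripper":[-1,-1,-1,-1,-1]}' 25
python3 -m creep '{"delta_pos":[[-2,0,8],[-2,0,8],[-1,0,9],[0,0,9],[0,0,0]],"spin":[0,0,0,0,0],"gripper":[-1,-1,-1,-1,-1]}' 25
python3 - <<'E'
from h import *
b=snapshot("side");a=snapshot("scene");print(ctrl.state()["tcp_pos"])
cv2.imwrite("pics/c7.png",np.hstack([cv2.resize(s["img"][110:220,x:x+110,::-1],None,fx=3.5,fy=3.5) for s,x in((a,222),(b,225))]))
E
```

```text
time: 12.78
tcp_pos: [0.5575, 0.2411, 0.1003]
tool_rot: [-2.209, 0.032, 2.203]
wrist_force: [2.2, -0.3, 0.9]
grip_width: 0.0003
time: 13.2
tcp_pos: [0.5216, 0.2421, 0.1039]
tool_rot: [-2.207, 0.032, 2.207]
wrist_force: [-0.2, 0.2, -0.6]
grip_width: 0.0002
[0.52301421 0.2415274  0.10365301]
```

View pics/c7.png

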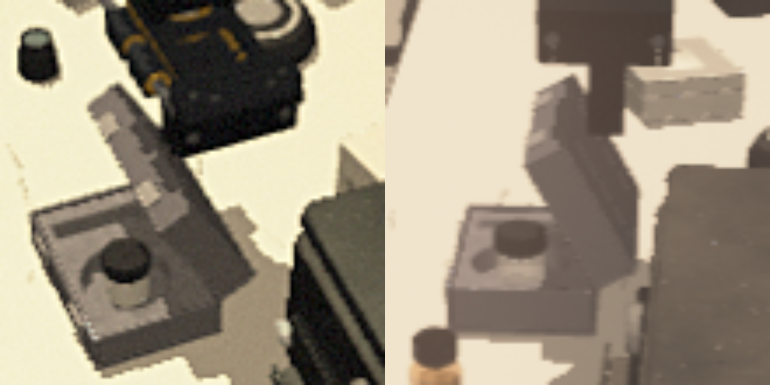

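The lid is following the fingers at about 60° and the tub is still upright. I continue along the arc.

```bash

python3 -m creep '{"delta_pos":[[1,0,8],[2,0,9],[4,0,8],[4,0,8],[5,0,7]],"spin":[0,0,0,0,0],"gripper":[-1,-1,-1,-1,-1]}' 25
python3 -m creep '{"delta_pos":[[5,0,6],[5,0,6],[5,0,4],[0,0,0],[0,0,0]],"spin":[0,0,0,0,0],"gripper":[-1,-1,-1,-1,-1]}' 25
```

```text
time: 13.72
tcp_pos: [0.4821, 0.2429, 0.0871]
tool_rot: [-2.207, 0.033, 2.207]
wrist_force: [0.5, -0.1, -0.0]
grip_width: 0.0006
time: 14.13
tcp_pos: [0.4669, 0.2432, 0.0722]
tool_rot: [-2.206, 0.034, 2.207]
wrist_force: [0.2, 1.6, -0.1]
grip_width: 0.0003
```

```bash

python3 -m creep '{"delta_pos":[[4,0,4],[4,0,4],[3,0,4],[2,0,3],[0,0,0]],"spin":[0,0,0,0,0],"gripper":[-1,-1,-1,-1,-1]}' 25
python3 -m creep '{"delta_pos":[[1,0,0],[0,0,0],[0,0,0],[0,0,0],[0,0,0]],"spin":[0,0,0,0,0],"gripper":[-1,-1,-1,-1,-1]}' 25
python3 -m creep '{"delta_pos":[[1,0,0],[0,0,0],[0,0,0],[0,0,0],[0,0,0]],"spin":[0,0,0,0,0],"gripper":[-1,-1,-1,-1,-1]}' 25
```

```text
time: 14.55
tcp_pos: [0.4512, 0.2437, 0.059]
tool_rot: [-2.206, 0.033, 2.208]
wrist_force: [-0.4, -0.1, 0.2]
grip_width: 0.0004
time: 14.97
tcp_pos: [0.4524, 0.2438, 0.0586]
tool_rot: [-2.206, 0.033, 2.206]
wrist_force: [-0.2, 0.1, -0.0]
grip_width: 0.0004
time: 15.38
tcp_pos: [0.4524, 0.2438, 0.0583]
tool_rot: [-2.207, 0.034, 2.206]
wrist_force: [-3.4, -2.6, 11.2]
grip_width: 0.0005
```

A hard stop at z = 58 mm with 11 N matches the shut height. I back off and check.

```bash

python3 -m creep '{"delta_pos":[[0.5,0,0],[0,0,0],[-5,0,0],[-20,0,0],[-25,0,0]],"spin":[0,0,0,0,0],"gripper":[-1,-1,-1,-1,-1]}' 25
python3 -m creep '{"delta_pos":[[-30,0,5],[-30,0,10],[-30,0,10],[0,0,0],[0,0,0]],"spin":[0,0,0,0,0],"gripper":[-1,-1,-1,-1,-1]}' 25
python3 - <<'E'
from h import *
st=ctrl.state();b=snapshot("side");a=snapshot("scene");w=snapshot("wrist")
cv2.imwrite("pics/c8.png",np.hstack([cv2.resize(s["img"][130:340,x:x+150,::-1],(270,378)) for s,x in((a,215),(b,200))]))
P=np.array([[x,y,.058] for x,y in((.431,.169),(.434,.296))])  # expected front top edge of the shut lid
for n,s in(("scene",a),("side",b)):
    T=np.array(s["camera_from_world"]);print(n,cv2.projectPoints(P,cv2.Rodrigues(T[:3,:3])[0],T[:3,3],np.array(s["camera_matrix"]),np.array(s["D"]))[0].reshape(-1,2).round(1).tolist())
E
```

```text
time: 15.8
tcp_pos: [0.4511, 0.2432, 0.1064]
tool_rot: [-2.203, 0.034, 2.21]
wrist_force: [0.8, -0.3, 0.6]
grip_width: 0.0
time: 16.22
tcp_pos: [0.4279, 0.245, 0.1987]
tool_rot: [-2.21, 0.033, 2.202]
wrist_force: [0.2, -0.4, -0.6]
grip_width: 0.0005
scene [[249.2, 199.8], [230.2, 163.2]]
side [[243.4, 180.1], [249.0, 157.4]]
```

The picture limit is reached, so I check numerically: the lid's corner silhouette against the shut-lid projection, and the large tub's position.

```bash
python3 - <<'E'
from h import *
b=snapshot("side");a=snapshot("scene")
def proj(s,P):
    T=np.array(s["camera_from_world"]);return cv2.projectPoints(np.array(P,float),cv2.Rodrigues(T[:3,:3])[0],T[:3,3],np.array(s["camera_matrix"]),np.array(s["D"]))[0].reshape(-1,2)
for n,s in(("scene",a),("side",b)):
    g=cv2.cvtColor(s["img"],cv2.COLOR_RGB2GRAY)
    for t in (0,.05,.15):   # expected front corners for lid angle t
        e=[.521-.09*np.cos(t)+.028*np.sin(t),.03+.09*np.sin(t)+.028*np.cos(t)]
        print(n,t,proj(s,[[e[0]-.002,.169,e[1]],[e[0]+.002,.296,e[1]],[.519,.169,.058],[.523,.296,.058]]).round(1).tolist())
    m=((g<(150 if n=="scene" else 165))[140:225,215:310]).astype(np.uint8)
    for r in range(10,80,4):
        q=np.flatnonzero(m[r]); print(140+r,(215+q[0],215+q[-1]) if len(q) else None,end="; ")
    print()
for z in (.021,): print("large",onz(a,blob(a,(284,267,328,311),75)[1],z),onz(b,blob(b,(229,237,261,269),105)[1],z))
st=ctrl.state();print(st["tcp_pos"],st["wrist_force"])
E
```

```text
scene 0 [[248.4, 200.0], [229.8, 163.4], [285.8, 187.8], [264.9, 152.9]]
scene 0.05 [[248.9, 198.4], [230.2, 161.8], [285.8, 187.8], [264.9, 152.9]]
scene 0.15 [[250.3, 195.2], [231.4, 158.6], [285.8, 187.8], [264.9, 152.9]]
150 None; 154 (np.int64(257), np.int64(264)); 158 (np.int64(243), np.int64(267)); 162 (np.int64(230), np.int64(269)); 166 (np.int64(230), np.int64(271)); 170 (np.int64(230), np.int64(309)); 174 (np.int64(231), np.int64(309)); 178 (np.int64(231), np.int64(309)); 182 (np.int64(233), np.int64(309)); 186 (np.int64(234), np.int64(309)); 190 (np.int64(236), np.int64(309)); 194 (np.int64(233), np.int64(309)); 198 (np.int64(236), np.int64(309)); 202 (np.int64(240), np.int64(309)); 206 (np.int64(242), np.int64(309)); 210 (np.int64(241), np.int64(309)); 214 (np.int64(243), np.int64(309)); 218 (np.int64(245), np.int64(309)); 
side 0 [[242.4, 180.1], [248.6, 157.4], [286.1, 180.8], [287.9, 158.0]]
side 0.05 [[243.1, 178.1], [249.2, 155.6], [286.1, 180.8], [287.9, 158.0]]
side 0.15 [[244.8, 174.2], [250.8, 152.1], [286.1, 180.8], [287.9, 158.0]]
150 (np.int64(215), np.int64(285)); 154 (np.int64(215), np.int64(285)); 158 (np.int64(215), np.int64(309)); 162 (np.int64(215), np.int64(309)); 166 (np.int64(215), np.int64(309)); 170 (np.int64(245), np.int64(309)); 174 (np.int64(244), np.int64(309)); 178 (np.int64(243), np.int64(309)); 182 (np.int64(242), np.int64(309)); 186 (np.int64(242), np.int64(309)); 190 (np.int64(241), np.int64(309)); 194 (np.int64(242), np.int64(309)); 198 (np.int64(242), np.int64(309)); 202 (np.int64(238), np.int64(309)); 206 (np.int64(233), np.int64(309)); 210 (np.int64(233), np.int64(309)); 214 (np.int64(235), np.int64(309)); 218 (np.int64(235), np.int64(309)); 
large [ 0.45328039 -0.06328459  0.021     ] [ 0.44996569 -0.05864707  0.021     ]
[0.42694822 0.24419363 0.19593588] [ 0.40474864 -0.20225736 -0.02380992]
```

The silhouette corners, (230,162) in scene and (242–243,180) in side, match the shut lid. The large tub is where it was. Handing in.

```bash
python3 -c "
from plant import ctrl
print(ctrl.hand_in())"
```

```text
the job is handed in; nothing more can be done
None
```

The small tub stands upright in the round pocket and the case lid is shut. I handed the job in at about 16 s of the 58 s, with the gripper about 0.14 m above the lid and touching nothing. I got no verdict back.

- **Tub:** I gripped it by its cap, set it on the pocket floor and let go. A picture taken after release, and another with the lid half closed, showed it upright in the pocket. Its cap measured (0.472, 0.217), about 1 mm from the pocket centre I had measured.
- **Lid:** I pushed it over from behind and pressed it down to a hard stop at z = 58.3 mm with 11 N, against 58 mm expected when shut. The lid's outline then matched a shut lid in both fixed cameras, though they resolve only about 0.03 rad.
- **Large tub:** It is within 1 mm of where it started in both fixed cameras.

**Checks that failed or disagreed:**
- **Last picture:** The viewer refused the final close-up because I had reached the 12-picture limit, so the closing checks are by numbers only.
- **Grip width:** It read 31 mm on the 33 mm cap; the tub was held securely all the same.

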